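# Set the dating stamp and stamp a pastry carton

## Robot

A 7-joint arm with a two-finger parallel gripper is mounted at the origin on the work surface. World frame = base frame: x ahead of the robot, y to its left, z up, the work surface at z = 0. Lengths are in mm, angles in rad, forces in N, time in s.
With the tool pointing down it reaches from about 425 to 1025 mm from the base axis. Payload 9.4 kg.
Tool frame: the origin (TCP) lies midway between the tips of the shut fingers; the grasp point (between the pads) lies 19 mm behind it (pinch_z is the distance from the TCP to the grasp point, in mm); z points along the fingers, y is the line along which they close (so a half turn about z gives the same grasp; the last joint's range is limited). The gripper opens to 93 mm and grips with 3 to 60 N. Pads are 15 mm wide; open, the fingers measure 128 mm over their backs; the gripper's body (75 mm by 188 mm) begins 65 mm behind the grasp point.
Start: joints at [-1.288, 0.599, -0.003, 1.599, 0.002, 0.943, -0.08], TCP at [255.268, 678.574, 218.618] pointing down, gripper open.
Joint ranges: [-2.57, 2.57], [-0.35, 1.97], [-1.29, 1.29], [0.11, 2.56], [-1.05, 4.19], [0.11, 1.86], [-2.63, 2.63]. Speed limits (rad/s): [2.22, 2.22, 3.01, 3.01, 3.14, 3.14, 3.14].

## Interface

Orientations are given as a unit quaternion [w, x, y, z].
In Python, from station import move_ptp, move_linear, movej, move_gripper, dwell, ik, read_state, camera, calibration, Unreachable, close_job, pinch_z gives the robot as it stands. Calls block until the motion is done:
- move_ptp(position, orientation): joint-space move of the TCP to a pose.
- move_linear(position, attitude=None, rate=150, stop_force=None): straight line of the TCP; attitude=None keeps the orientation; rate is the mean speed in mm/s. With stop_force (N) it stops when the force on the tool has changed by that much, and returns True; else False.
- movej(angles): joint-space move.
- move_gripper(opening, force=None): opening from 0.0 (shut) to 1.0 (fully open); force is the grip in N (None keeps the last); returns when the fingers have stopped.
- dwell(seconds).
- ik(position, orientation): joint angles nearest the present ones, or None.
- read_state(): the state.
- camera(name): name is "scene" or "side" or "wrist"; returns the picture (400x640x3 uint8, red, green, blue); there is no depth.
- calibration(name): a dict with "fx", "fy", "cx", "cy" (pixels), "rvec" (rotation vector, rad) and "tvec" (3), from world to camera coordinates, as OpenCV has them; the wrist camera has in their place "tool_from_camera" (4x4, takes a point from camera to tool coordinates, whose origin is the TCP and whose axes are the flange's). Camera axes: x right, y down, z forward; pixel columns grow to the right and rows downward; lengths in mm; the calibration is good to about 2 mm. A picture is of the moment at which its call begins: read the wrist's pose just before it. calibration takes no time and is no camera call.
A pose or a line that the arm cannot do raises Unreachable and nothing moves.
- close_job(): hands the job in; it is judged then, once.
The state is a dict: "clock": time; "joint_positions": joint angles; "joint_velocities": joint speeds; "tau": joint torques, N m; "position": TCP position; "ee_rot": TCP orientation; "contact_force": force on the tool from outside, world axes, zero at the start; "moment": the same for the moment, N m; "finger_gap": opening from 0.0 (shut) to 1.0 (fully open); "grip_force": force on a finger pad.
Only numpy, scipy, OpenCV 4.12 (cv2) and the standard library are available. Lean on these libraries where they do the work, as an engineer would, in place of code of your own. Each camera call takes 0.05 s, during which the arm holds its last target. There are 200 camera calls.

## Task

Stand the dating stamp up from where it lies, set it down, and press its step button again and again until the raised bar on the drum points at the fixed tab; do not turn the drum by hand. Then take the stamp by its handle, press it down firmly (about 15 newtons, never so hard as to crush the carton), flat on the middle of the carton's label and lined up with it, and put it back standing upright on the middle of its rubber mat, lengthwise along the mat, bar still at the tab. Leave the tray, canister, spatula and tape holder where they are.

Things in the scene. Friction and masses are not known exactly. Their poses are not given: they have to be found in the camera images.
- stamp: Dating stamp, loose, 0.4 to 0.75 kg: grey housing on a rubber foot, 60 (x) x 150 (y) mm, 116 high with its handle. Origin: centre of the foot's underside; z runs up through the handle. It starts lying on a side: z level, roughly to the robot's left (+y), x up, origin 30 mm above the counter. Centre of mass about 35 mm up its z; let go within 25 degrees of upright, foot edge on the counter, it rights itself.
- stamp_handle (a point): Point on the axis of the stamp's black square handle, 96 mm above the foot's underside. The handle is 26 x 26 mm, faces square to the stamp's x and y, from 62 to 116 mm above the underside. Axes as the stamp's. The housing's top is at 62 mm on the -y side and 48 mm on the +y side, where the drum stands.
- drum: White drum, 50 mm in diameter, top 63 mm above the foot's underside, on the stamp 44 mm to +y of its middle; turns about the stamp's z. It clicks into 8 places 45 degrees apart; one has a raised black bar (26 x 6 x 3 mm, pointing along the drum's own +y), the others 1 to 7 pips: the pips at the tab tell the presses to go (1 to 4 at first; rarely it starts between two). Origin on its axis, level with the foot's underside.
- drum_bar (a point): Outer part of the raised bar, 22 mm from the drum's axis, 65 mm above the foot's underside.
- stamp_tab (a point): The place of the bar when set right: 22 mm from the drum's axis towards the fixed black tab (8 mm wide, upright, at the +y end of the stamp), 65 mm above the foot's underside.
- step_button (a joint): Travel of the step button in m: 0 up, 0.016 fully down, along the stamp's -z. Sprung: about 2 N to start, 4 to 5 N at the stop; it springs back up. Each full press turns the drum one place (45 degrees) counter-clockwise seen from above. It must come fully up before the next press; a press cut short may not advance the drum. Pressing on past the tab goes round again (eight places).
- button_top (a point): Centre of the top of the step button, a round steel button 28 mm in diameter, 57 mm to the stamp's -y from its middle, top 82 mm above the foot's underside when up.
- carton: Closed pastry carton of plain board, fixed, 206 (x) x 196 (y) x 60 mm high. Origin: centre of its underside.
- label (a point): Middle of the label on the carton's lid: white paper 100 (x) x 180 (y) mm, with a thin dark frame; its y axis runs along the label. The stamp's 150 mm length goes along this y axis, either way round. At lid height, 60 mm.
- rest_mat: Flat black rubber mat, fixed, 110 (x) x 200 (y) x 4 mm. Origin: centre of its underside, on the counter. The stamp's 150 mm length goes along its y axis, either way round.
- bake_tray: Aluminium baking tray with brownies, 240 x 330 x 24 mm; leave alone. Origin: centre of its underside.
- canister: White ceramic canister, 90 mm in diameter, 150 mm high; leave alone. Origin: centre of its underside.
- spatula: Spatula, 260 mm long, lying flat; leave alone. Origin: on its underside, near its middle.
- tape_holder: Grey tape holder, 60 x 140 x 86 mm; leave alone. Origin: centre of its underside.

How it is judged (in metres and radians):
On the way, in this order (a step that is already met when the one before it is completed fails the run):
1. the stamp stands upright and is let go (angle between stamp's own z axis and vertical below 0.08 rad and contact force between the fingers and stamp below 0.1 N and linear speed of stamp below 0.03 m/s and distance between drum_bar and stamp_tab above 0.008 m), for 0.2 s.
2. the drum is stepped until its bar points at the tab, button up again, the stamp standing (distance between drum_bar and stamp_tab below 0.006 m and value of joint step_button below 0.002 m and angle between stamp's own z axis and vertical below 0.08 rad), for 0.2 s.
3. the stamp is pressed flat on the label, lined up, with more than 11 N, bar at the tab (contact force between stamp and carton above 11 N and horizontal distance between stamp and label below 0.015 m and angle between the y axis of stamp and the y axis of label, either way round below 0.15 rad and angle between stamp's own z axis and vertical below 0.08 rad and distance between drum_bar and stamp_tab below 0.006 m), for 0.1 s.
At the end, for the whole second after the job is handed in: The stamp stands upright (within 0.06 rad), released and at rest, on the rubber mat, within 20 mm of its middle and 0.2 rad of its long direction, the drum's bar within 6 mm of the tab and the button up (horizontal distance between stamp and rest_mat below 0.02 m and angle between the y axis of stamp and the y axis of rest_mat, either way round below 0.2 rad and angle between stamp's own z axis and vertical below 0.06 rad and height (world z) of stamp below 0.008 m and distance between drum_bar and stamp_tab below 0.006 m and value of joint step_button below 0.002 m and linear speed of stamp below 0.02 m/s); the robot touches nothing.
It fails at once if the drum is turned by the fingers (contact force between the fingers and drum above 2 N).
It fails at once if the carton is crushed by the stamp or the arm (over 60 N) (contact force between any of stamp, the arm and carton above 60 N).
It fails at once if a bystander is moved by more than 30 mm (distance of any of bake_tray, canister, spatula, tape_holder from where it was at the start of the episode above 0.03 m).
It also fails if it takes over 72 s, if anything falls off the work surface, if the arm or the gripper's body presses on something with over 40 N, if the wrist force passes 120 N, or if a joint passes its speed limit or range.

## Working session

There is one attempt and no reset: what is moved stays moved. The work goes in short steps, each a Python script; the robot and the scene stay as the last script left them, time stands still between calls to the robot, and variables do not carry over. Pictures are saved under pics/ and viewed, at most 11 in all, crops included, and the job is handed in when it is done.

```bash
mkdir -p pics; ls
python3 - <<'E'
from station import *
import cv2, numpy as np
a=camera("scene");b=camera("side")
cv2.imwrite("pics/scene.png",a[:,:,::-1]);cv2.imwrite("pics/side.png",b[:,:,::-1])
for n in("scene","side","wrist"):print(n,calibration(n))
s=read_state();print(s["ee_rot"],s["clock"],s["position"],pinch_z)
E
```

```text
pics
scene {'fx': 487.3923189205453, 'fy': 487.3923189205453, 'cx': 321.59171126761873, 'cy': 193.83454834172568, 'rvec': array([ 0.94811555,  2.43684116, -1.08836652]), 'tvec': array([ 467.89435928, -192.76950746, 2048.02267156])}
side {'fx': 453.9861241012359, 'fy': 453.9861241012359, 'cx': 318.200249580699, 'cy': 197.59049058616347, 'rvec': array([ 2.39848839, -0.15641783,  0.06644848]), 'tvec': array([-575.10109452,   88.17230846, 1614.20346051])}
wrist {'fx': 287.9444016121682, 'fy': 287.9444016121682, 'cx': 320.20752633587676, 'cy': 198.96689257464988, 'tool_from_camera': array([[ 5.70723377e-04, -9.63303164e-01, -2.68415143e-01,
         7.57371196e+01],
       [ 9.99999798e-01,  6.24456680e-04, -1.14814065e-04,
         2.08483884e-02],
       [ 2.78214381e-04, -2.68415024e-01,  9.63303326e-01,
        -1.67145710e+02],
       [ 0.00000000e+00,  0.00000000e+00,  0.00000000e+00,
         1.00000000e+00]])}
[-3.69607288e-05  1.78907391e-01  9.83865697e-01 -6.58877694e-04] 0.1 [255.14544014 678.18038719 217.86941132] 18.8
```

View pics/scene.png

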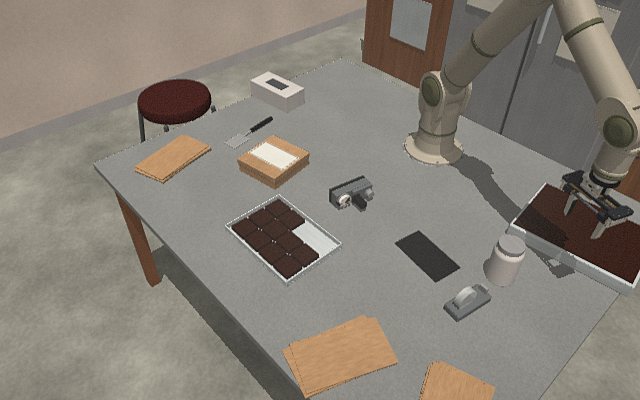

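View pics/side.png

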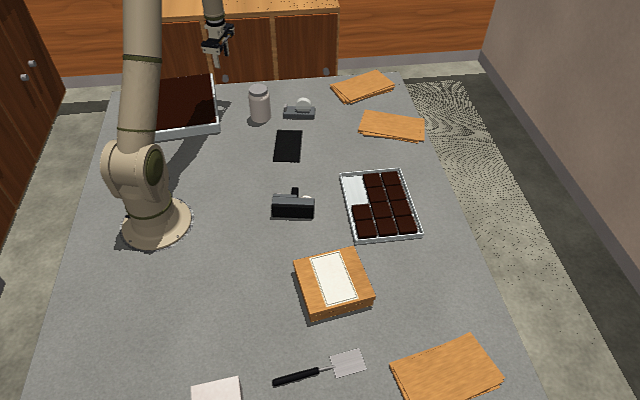

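```bash
cat > h.py <<'E'
from station import *
import cv2, numpy as np
from scipy.spatial.transform import Rotation as R
def RQ(q): return R.from_quat(np.roll(q,-1))
def Q(r): return np.roll(r.as_quat(),1)
def down(yaw): # tool z down, tool y (closing) along world direction yaw
    y=np.array([np.cos(yaw),np.sin(yaw),0]); z=np.array([0,0,-1.])
    return R.from_matrix(np.c_[np.cross(y,z),y,z])
def cam(n,st=None):
    c=calibration(n); K=np.array([[c["fx"],0,c["cx"]],[0,c["fy"],c["cy"]],[0,0,1]])
    if n=="wrist":
        T=np.eye(4);T[:3,:3]=RQ(st["ee_rot"]).as_matrix();T[:3,3]=st["position"]
        W=np.linalg.inv(T@c["tool_from_camera"]); return K,W[:3,:3],W[:3,3]
    return K,R.from_rotvec(c["rvec"]).as_matrix(),np.array(c["tvec"])
def px(C,uv,z):
    K,M,t=C; o=-M.T@t; d=M.T@np.linalg.inv(K)@[uv[0],uv[1],1]
    return o+d*(z-o[2])/d[2]
def proj(C,p):
    K,M,t=C; v=K@(M@np.asarray(p,float)+t); return v[:2]/v[2]
def shot(n,name):
    st=read_state(); a=camera(n)[:,:,::-1]; cv2.imwrite(f"pics/{name}.png",a)
    np.save(f"pics/{name}.npy",np.r_[st["position"],st["ee_rot"]]); return a
def wcam(name):
    v=np.load(f"pics/{name}.npy"); return cam("wrist",dict(position=v[:3],ee_rot=v[3:]))
E
python3 - <<'E'
from h import *
S=cam("scene");D=cam("side")
for n,u,z in [("mat1",(274,131),4),("mat2",(301,131),4),("mat3",(301,162),4),("mat4",(274,161),4),("st1",(272,207),60),("st2",(314,208),60),("lab1",(309,258),60),("lab2",(339,250),60),("lab3",(357,297),60),("lab4",(327,305),60),("can",(260,122),0),("tape",(298,118),0)]:print("side",n,px(D,u,z).round())
for n,u,z in [("mat1",(395,244),4),("mat2",(417,231),4),("mat3",(460,264),4),("mat4",(436,280),4),("stamp",(352,190),30)]:print("sc",n,px(S,u,z).round())
E
```

```text
side mat1 [448. 450.   4.]
side mat2 [563. 435.   4.]
side mat3 [543. 242.   4.]
side mat4 [435. 261.   4.]
side st1 [413. -33.  60.]
side st2 [558. -56.  60.]
side lab1 [ 516. -263.   60.]
side lab2 [ 615. -244.   60.]
side lab3 [ 640. -420.   60.]
side lab4 [ 548. -435.   60.]
side can [391. 524.   0.]
side tape [560. 531.   0.]
sc mat1 [537. 253.   4.]
sc mat2 [435. 264.   4.]
sc mat3 [448. 451.   4.]
sc mat4 [558. 439.   4.]
sc stamp [470. -17.  30.]
```

Run:
```python
from h import *
for yaw in (0,np.pi):
  q=ik([485,30,330],Q(down(yaw)));print(yaw,None if q is None else np.round(q,2))
for yaw in (0,np.pi):
  for a in (0,15,30,45,60,75):
    r=R.from_euler('x',a,degrees=True)*down(yaw)  # a>0 : tool points toward +y
    print(yaw,a,[None if q is None else np.round(q,2) for q in (ik([485,30,110],Q(r)),ik([485,30,40],Q(R.from_euler('x',a-90,degrees=True)*down(yaw))))])
move_ptp([485,30,330],Q(down(0)))
shot("wrist","w1");print(read_state()["clock"])
```

```text
0 [-0.61  0.19  0.52  2.01 -0.12  0.97 -0.03]
3.141592653589793 [ 0.66  0.34 -1.09  1.95  0.35  1.06  2.57]
0 0 [array([-0.35,  0.5 ,  0.24,  2.25, -0.29,  0.42,  0.13]), array([-1.18,  1.45,  0.67,  1.93,  0.43,  1.09, -1.05])]
0 15 [array([ 0.08,  0.51, -0.11,  2.23, -0.51,  0.44,  0.45]), array([-1.16,  1.29,  0.67,  2.01,  0.4 ,  0.91, -1.  ])]
0 30 [array([ 0.44,  0.61, -0.38,  2.21, -0.66,  0.51,  0.71]), array([-1.1 ,  1.12,  0.66,  2.09,  0.36,  0.73, -0.92])]
0 45 [array([ 0.7 ,  0.77, -0.59,  2.17, -0.69,  0.6 ,  0.84]), array([-1.01,  0.97,  0.64,  2.17,  0.3 ,  0.56, -0.79])]
0 60 [array([ 0.75,  0.89, -0.53,  2.12, -0.84,  0.8 ,  1.09]), array([-0.86,  0.82,  0.56,  2.23,  0.19,  0.4 , -0.59])]
0 75 [array([ 0.89,  1.09, -0.66,  2.06, -0.78,  0.9 ,  1.1 ]), array([-0.62,  0.7 ,  0.4 ,  2.27, -0.01,  0.29, -0.29])]
3.141592653589793 0 [array([ 0.16,  0.53, -0.47,  2.22,  0.49,  0.5 ,  2.45]), array([-0.51,  1.28, -0.34,  1.89,  0.93,  1.83,  1.37])]
3.141592653589793 15 [array([ 0.66,  0.69, -0.97,  2.2 ,  0.62,  0.54,  2.43]), array([-0.53,  1.13, -0.3 ,  1.97,  0.94,  1.56,  1.45])]
3.141592653589793 30 [array([ 0.04,  0.6 ,  0.18,  2.23, -1.03,  0.74, -2.02]), array([-0.51,  0.98, -0.25,  2.05,  0.94,  1.29,  1.54])]
3.141592653589793 45 [array([ 0.43,  0.7 , -0.19,  2.18, -0.98,  0.79, -1.98]), array([-0.46,  0.84, -0.22,  2.13,  0.94,  1.02,  1.63])]
3.141592653589793 60 [array([ 0.52,  0.84, -0.19,  2.14, -1.03,  1.  , -1.82]), array([-0.37,  0.73, -0.19,  2.2 ,  0.92,  0.75,  1.76])]
3.141592653589793 75 [array([ 0.7 ,  1.01, -0.37,  2.08, -0.97,  1.09, -1.82]), array([-0.21,  0.66, -0.2 ,  2.24,  0.84,  0.5 ,  1.97])]
2.625
```

View pics/w1.png

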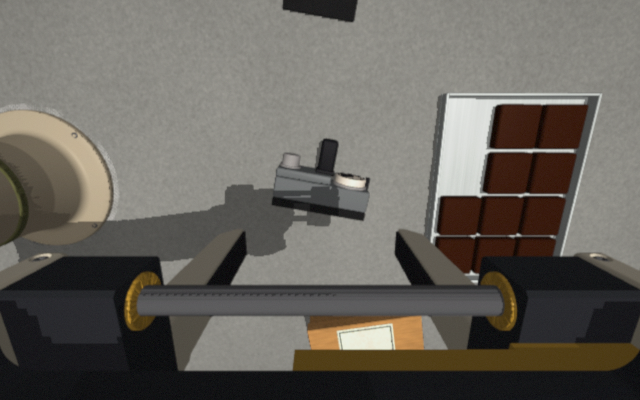

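Run:
```python
from h import *
from scipy.optimize import least_squares
C=wcam("w1")
P=np.array([[30,-75,0],[30,75,0],[13,-13,116],[13,13,116]]);U=np.array([[272,206],[364,219],[322,140],[338,140]])
R0=np.array([[0,1,0],[0,0,1],[1,0,0.]]) # cols: x->z, y->x, z->y
def pose(v): return R.from_euler('z',v[2]).as_matrix()@R0, np.array([v[0],v[1],30])
def res(v):
    M,t=pose(v);return np.concatenate([proj(C,M@p+t)-u for p,u in zip(P,U)])
s=least_squares(res,[485,-20,-.1]);print(s.x,np.degrees(s.x[2]),s.fun.round(1))
M,t=pose(s.x);print("handle",M@[0,0,96]+t)
a=cv2.imread("pics/w1.png")
for p in [[30,-75,0],[30,75,0],[13,13,116],[13,-13,116],[13,13,62],[13,-13,62],[30,-75,62],[30,75,48]]:
    cv2.circle(a,tuple(np.round(proj(C,M@p+t)).astype(int)),1,(0,0,255),-1)
cv2.imwrite("pics/w1o.png",cv2.resize(a[110:240,250:400],None,fx=5,fy=4.5*1.1))
```

```text
[ 4.81449673e+02 -3.96279982e+01 -1.50347338e-01] -8.614267910601258 [-0.2  0.4  0.6  1.  -0.5 -1.9  0.1  0.7]
handle [495.82870317  55.28903661  30.        ]
```

View pics/w1o.png

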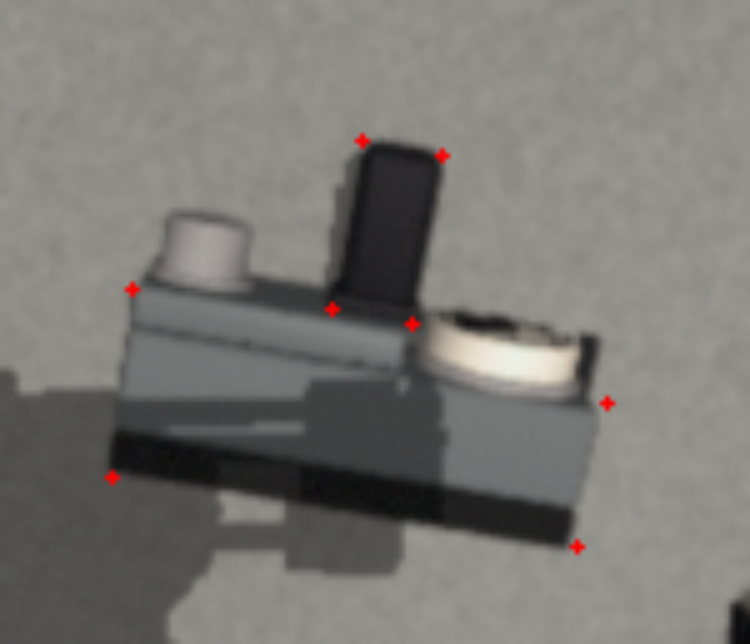

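```bash
cat >> h.py <<'E'
X,Y,PSI=481.0,-39.6,-0.150
n=np.array([np.cos(PSI),np.sin(PSI),0]); hz=np.array([-np.sin(PSI),np.cos(PSI),0])
edge=np.array([X,Y,0.])
A0=-40
def grasp(th,lift,back=0,zg=98):
    rot=R.from_rotvec(n*np.radians(th)); o=R.from_rotvec(n*np.radians(A0))*down(PSI)
    g=edge+rot.apply(hz*zg+np.array([0,0,30])); att=rot*o
    return g+att.apply([0,0,pinch_z-back])+[0,0,lift], Q(att)
E
python3 - <<'E'
from h import *
for th in range(0,91,15): 
    q=ik(*grasp(th,4));print(th,None if q is None else np.round(q,2))
move_gripper(0.48)
p,q=grasp(0,0,110); move_ptp(p,q)
p,q=grasp(0,0); print(move_linear(p,q,rate=120,stop_force=15))
move_gripper(0.0,force=50)
s=read_state();print(s["clock"],s["finger_gap"],s["grip_force"],s["contact_force"],s["position"],p)
E
```

```text
0 [-0.88  0.93  0.5   2.09  0.26  0.64 -0.86]
15 [-0.78  0.79  0.52  2.18  0.05  0.47 -0.55]
30 [-0.56  0.65  0.41  2.24 -0.23  0.36 -0.15]
45 [-0.21  0.57  0.19  2.27 -0.58  0.35  0.35]
60 [ 0.13  0.57  0.02  2.27 -0.91  0.46  0.85]
75 [ 0.4   0.65 -0.07  2.23 -1.03  0.66  1.14]
90 [ 0.58  0.78 -0.1   2.17 -1.04  0.89  1.31]
False
6.0667 0.2789931916956299 49.95872497558594 [1.68669663 2.92794892 4.19368825] [494.41199488  45.86426175  15.79050986] [493.83906576  45.35085344  15.59836447]
```

Run:
```python
from h import *
for th in range(10,91,10):
    p,q=grasp(th,5); move_linear(p,q,rate=80)
s=read_state();print(s["clock"],s["contact_force"].round(1),s["finger_gap"])
shot("side","s1")
p,q=grasp(90,-6); print(move_linear(p,q,rate=20,stop_force=4))
s=read_state();print(s["clock"],s["contact_force"].round(1),s["position"],p)
shot("side","s2")
a=np.hstack([cv2.resize(cv2.imread(f"pics/{k}.png")[150:240,240:340],None,fx=4,fy=4) for k in("s1","s2")]);cv2.imwrite("pics/s12.png",a)
```

```text
9.9833 [ 0.2  0.2 -5.4] 0.2764376504462504
True
10.3833 [-1.1 -2.7  6.8] [478.83974677 -54.11451128  87.09083086] [478.66900954 -55.02321165  79.91559294]
```

View pics/s12.png

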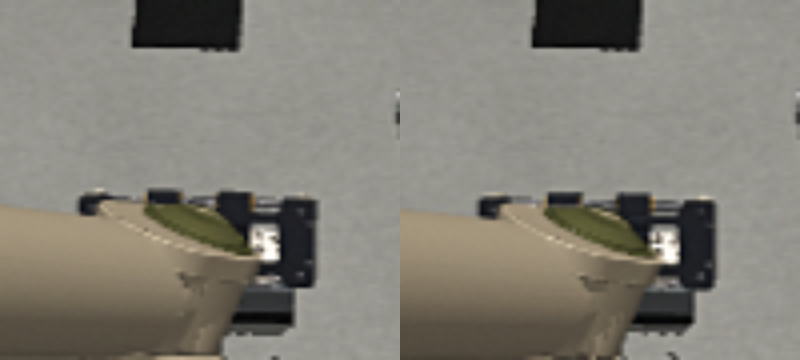

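Run:
```python
from h import *
import time
move_gripper(0.48); dwell(0.2)
s=read_state();print(s["clock"],s["contact_force"].round(1),s["grip_force"])
tip=s["position"]; att=RQ(s["ee_rot"])
move_linear(tip+att.apply([0,0,-110]),rate=150)
org=edge-30*hz
C0=org+44*n
for yaw in (PSI+np.pi/2,PSI-np.pi/2):
  for nm,p in (("view",org+[0,0,210]),("btn",org-57*n+[0,0,90]),("hnd",org+[0,0,77])):
    q=ik(p,Q(down(yaw)));print(nm,p.round(),None if q is None else np.round(q,2))
v=C0-20*n+[0,0,190]
yaw=PSI-np.pi/2
if ik(v,Q(down(yaw))) is None: yaw=PSI+np.pi/2; print("alt")
move_ptp(v,Q(down(yaw)))
shot("wrist","w2"); print(read_state()["clock"])
C=wcam("w2");print(proj(C,C0+[0,0,63]),proj(C,C0+22*n+[0,0,65]),proj(C,org+[0,0,116]),proj(C,org-57*n+[0,0,82]))
```

```text
11.1833 [ 0.1 -1.   0.5] 0.0
view [477. -69. 210.] [ 0.82  0.53 -1.12  2.11  0.63  0.89  0.75]
btn [420. -61.  90.] [ 0.6   0.61 -0.84  2.35  0.93  0.56  0.43]
hnd [477. -69.  77.] [ 0.59  0.67 -0.82  2.23  0.91  0.62  0.5 ]
view [477. -69. 210.] [-0.26  0.34  0.37  2.17 -0.2   0.67 -1.47]
btn [420. -61.  90.] [-0.39  0.56  0.59  2.41 -0.9   0.39 -0.73]
hnd [477. -69.  77.] [-0.39  0.64  0.63  2.29 -0.9   0.47 -0.74]
14.0333
[320.23531358 171.93423226] [320.2579777  150.63697962] [320.22032216 231.05208161] [320.15187085 269.11046593]
```

View pics/w2.png

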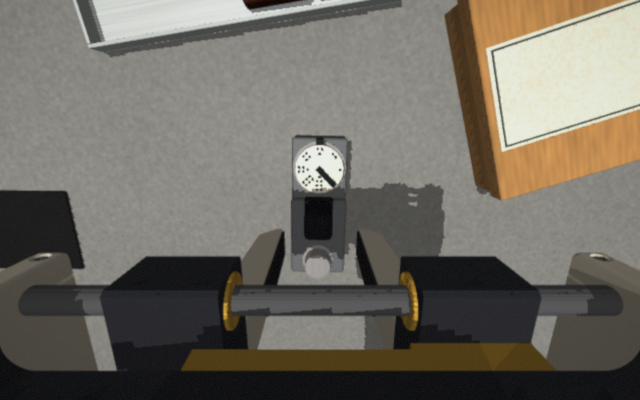

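Run:
```python
from h import *
a=cv2.imread("pics/w2.png")[128:283,280:360]
cv2.imwrite("pics/w2c.png",cv2.resize(a,(80*4*96//100*1,155*4*96//100),interpolation=cv2.INTER_CUBIC)[:600])
```

```text
(no output)
```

View pics/w2c.png

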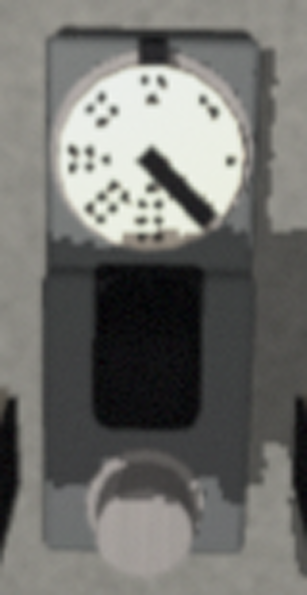

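```bash
cat >> h.py <<'E'
ORG=edge-30*hz+3.5*n+1.8*hz; PS=-0.173
nn=np.array([np.cos(PS),np.sin(PS),0])
E
python3 - <<'E'
from h import *
move_gripper(0.0,force=20)
b=ORG-57*nn; q=Q(down(PS-np.pi/2))
move_ptp(b+[0,0,100],q)
move_linear(b+[0,0,88],q,rate=60)
for i in range(3):
    r=move_linear(b+[0,0,62],rate=40,stop_force=8); s=read_state(); print(r,s["position"].round(1),s["contact_force"].round(1))
    dwell(0.1); move_linear(b+[0,0,88],rate=60); dwell(0.1)
print(read_state()["contact_force"].round(1))
move_linear(b+[0,0,125],rate=150)
move_ptp(ORG+24*nn+[0,0,190],q)
move_gripper(0.9)
a=shot("wrist","w3"); print(read_state()["clock"])
cv2.imwrite("pics/w3c.png",cv2.resize(a[120:290,270:370],(350,595),interpolation=cv2.INTER_CUBIC))
C=wcam("w3");print(*[proj(C,p).round(1) for p in (ORG+44*nn+[0,0,63],ORG+[0,0,116],ORG-57*nn+[0,0,82])])
E
```

```text
True [424.7 -58.2  66.2] [-1.9  0.9 13.3]
True [424.3 -58.2  66.1] [-2.2  0.2 16.5]
True [424.3 -58.2  66.1] [-1.6  0.8 17.1]
[-0.   0.1 -0.9]
21.8833
[320.4 172.2] [320.4 231.2] [320.3 269.2]
```

View pics/w3c.png

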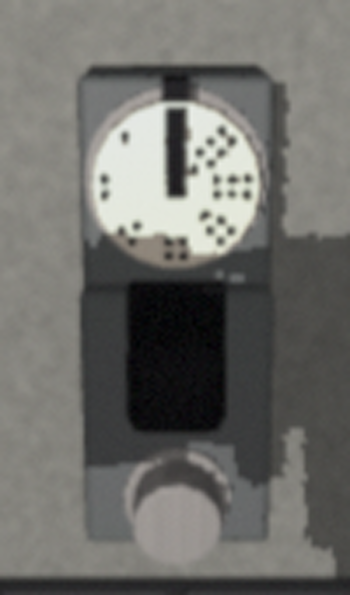

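Run:
```python
from h import *
move_ptp([570,-390,300],Q(down(0)));dwell(.2);a=shot("wrist","lab")
move_ptp([495,290,300],Q(down(0)));dwell(.2);b=shot("wrist","mat")
out=[]
for nm,im,z in(("lab",a,60),("mat",b,4)):
    C=wcam(nm); g=cv2.cvtColor(im,cv2.COLOR_BGR2GRAY)
    m=((im.min(2)>170) if nm=="lab" else (g<50)).astype(np.uint8)*255; m[232:]=0
    if nm=="lab": m=cv2.morphologyEx(m,cv2.MORPH_CLOSE,np.ones((5,5)))
    cs,_=cv2.findContours(m,cv2.RETR_EXTERNAL,cv2.CHAIN_APPROX_NONE)
    c=max(cs,key=cv2.contourArea)
    w=np.array([px(C,p[0],z)[:2] for p in c],np.float32)
    r=cv2.minAreaRect(w); print(nm,r)
    bx=np.array([proj(C,[*p,z]) for p in cv2.boxPoints(r)]).round().astype(int)
    o=im.copy();cv2.polylines(o,[bx],True,(0,0,255),1);out.append(o[:260,120:520])
cv2.imwrite("pics/lm.png",np.vstack(out));print(read_state()["clock"])
```

```text
lab ((577.5884399414062, -341.8812255859375), (99.35829162597656, 179.46951293945312), 9.411017417907715)
mat ((495.5201416015625, 354.6173095703125), (198.2001953125, 107.49693298339844), 80.77752685546875)
26.4667
```

View pics/lm.png

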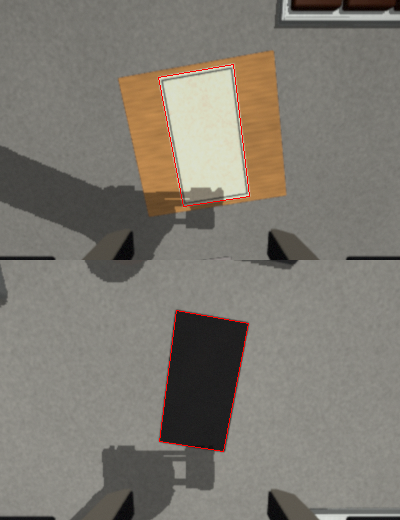

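Run:
```python
from h import *
q=Q(down(PS-np.pi/2)); G=ORG+[0,0,96-pinch_z]
LB=np.array([577.6,-341.9,0]);ql=Q(down(np.radians(9.4)))
print(*[np.round(ik(*z),2) for z in ((G,q),(LB+[0,0,137],ql),([495.5,354.6,81],Q(down(np.radians(-9.2)))))])
move_ptp(G+[0,0,60],q); print(move_linear(G,q,rate=120,stop_force=10))
move_gripper(0.0,force=55); s=read_state();print(s["finger_gap"],s["grip_force"],s["position"])
move_linear(G+[0,0,110],rate=150); print(read_state()["contact_force"].round(1))
move_ptp(LB+G*[0,0,1]+[0,0,100],ql); dwell(.2)
a=shot("wrist","w4"); c=shot("side","s4"); print(read_state()["clock"])
cv2.imwrite("pics/c4.png",np.hstack([a[60:300,200:440],cv2.resize(c[200:320,260:420],(320,240))]))
```

```text
[-0.06  0.56  0.12  2.27 -0.2   0.33 -1.51] [ 0.49  0.62 -0.06  1.8   0.06  0.72  0.56] [-0.6   0.64 -0.17  1.97  0.2   0.54 -1.07]
False
0.2764001815823077 54.99549865722656 [480.23810542 -67.95345906  77.14571185]
[ 1.1 -1.1 -6.1]
32.4
```

View pics/c4.png

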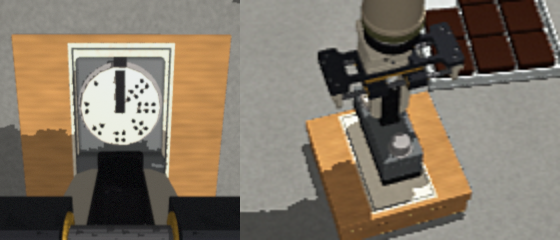

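Stamp held upright, bar at the tab, aligned over the label. Press down.

Run:
```python
from h import *
LB=np.array([577.6,-341.9,0]);z0=96-pinch_z+60
move_linear(LB+[0,0,z0+6],rate=80); dwell(.2); f0=read_state()["contact_force"][2]
print(move_linear(LB+[0,0,z0-8],rate=10,stop_force=14))
for i in range(6):
    dwell(.1); s=read_state(); F=s["contact_force"][2]-f0; print(round(F,1),s["position"].round(1))
    if F<14: move_linear(s["position"]-[0,0,0.4],rate=5)
print(s["clock"],s["contact_force"],s["moment"])
```

```text
True
11.5 [ 577.5 -341.9  137.2]
12.4 [ 577.8 -341.8  137.3]
13.2 [ 577.8 -341.8  137.3]
12.9 [ 577.8 -341.8  137.3]
12.0 [ 577.8 -341.8  137.3]
12.5 [ 577.8 -341.8  137.3]
36.0583 [-2.66658726  2.52861312  6.22087508] [-0.10430604  0.39404929  0.03407146]
```

Run:
```python
from h import *
s=read_state();p=s["position"]
for dz in (1,1.5,2,2.5,3):
    move_linear([577.6,-341.9,137.3-dz],rate=5,stop_force=6);dwell(.15);s=read_state();F=s["contact_force"][2]+6.1;print(dz,round(F,1),s["position"][2].round(2))
    if F>16: break
dwell(.2);print(read_state()["clock"],s["contact_force"])
```

```text
1 10.4 137.3
1.5 11.1 137.27
2 10.9 137.33
2.5 10.6 137.32
3 9.9 137.31
38.4 [-1.1865411   0.45880819  3.79412336]
```

Run:
```python
from h import *
L=[577.6,-341.9]
move_linear([*L,142],rate=40);dwell(.3);f0=read_state()["contact_force"][2]
r=move_linear([*L,127],rate=12,stop_force=18)
for i in range(4):
    s=read_state();print(r,round(f0,1),round(s["contact_force"][2]-f0,1),s["position"].round(1));dwell(.1)
print(s["clock"])
```

```text
True -6.7 10.4 [ 577.6 -341.8  137.3]
True -6.7 12.3 [ 577.5 -341.8  137.3]
True -6.7 12.7 [ 577.6 -341.8  137.3]
True -6.7 12.1 [ 577.6 -341.8  137.3]
39.8917
```

Run:
```python
from h import *
L=[577.6,-341.9]
for z in np.arange(137.2,134,-0.3):
    move_linear([*L,z],rate=5);s=read_state();F=s["contact_force"][2]+6.5;print(round(z,1),round(F,1))
    if F>15.5:break
dwell(.3);s=read_state();print(s["clock"],s["contact_force"][2]+6.5,s["position"])
```

```text
137.2 11.0
136.9 13.7
136.6 15.7
41.375 16.823897234089692 [ 577.78024433 -341.78633341  137.37789085]
```

Run:
```python
from h import *
M=np.array([495.5,354.6,0]);q=Q(down(np.radians(-9.2)));z0=137.3-60
move_linear([577.6,-341.9,z0+150],rate=150)
move_ptp(M+[0,0,z0+130],q)
move_linear(M+[0,0,z0+14],q,rate=150);dwell(.2)
a=shot("wrist","m1")
print(move_linear(M+[0,0,z0],rate=15,stop_force=4));s=read_state();print(s["position"],s["contact_force"].round(1))
move_gripper(0.6);dwell(.2)
p=read_state()["position"];move_linear(p+[0,0,120],rate=150)
n2=np.array([np.cos(np.radians(80.8)),np.sin(np.radians(80.8)),0])
move_linear(M+24*n2+[0,0,230],rate=150);dwell(.2)
b=shot("wrist","m2");print(read_state()["clock"],read_state()["contact_force"].round(1))
C=wcam("m2")
r=R.from_euler('z',np.radians(-9.2))
for d in ((55,100),(-55,100),(55,-100),(-55,-100)):
    cv2.circle(b,tuple(proj(C,M+r.apply([*d,4])).round().astype(int)),2,(0,255,0),-1)
for d in ((0,44,63),(0,0,116),(0,-57,82)): # stamp y = tool x here?
    cv2.circle(b,tuple(proj(C,M+r.apply(d)+[0,0,4]).round().astype(int)),2,(0,0,255),-1)
cv2.imwrite("pics/m2c.png",cv2.resize(b[60:320,200:440],None,fx=2.2,fy=2.2))
```

```text
True
[495.34653527 354.54882025  81.14743565] [-0.8 -0.7  5.7]
48.975 [-0.6  0.   0.4]Traceback (most recent call last):
  File "<stdin>", line 16, in <module>
cv2.error: OpenCV(4.12.0) :-1: error: (-5:Bad argument) in function 'circle'
> Overload resolution failed:
>  - Layout of the output array img is incompatible with cv::Mat
>  - Expected Ptr<cv::UMat> for argument 'img'
```

Run:
```python
from h import *
M=np.array([495.5,354.6,0]);C=wcam("m2");b=cv2.imread("pics/m2.png")
r=R.from_euler('z',np.radians(-9.2))
for d in ((55,100,0),(-55,100,0),(55,-100,0),(-55,-100,0),(0,44,63),(0,0,116),(0,-57,82)):
    cv2.circle(b,tuple(proj(C,M+r.apply(d)+[0,0,4]).round().astype(int)),1,(0,0,255),-1)
cv2.imwrite("pics/m2c.png",cv2.resize(b[60:320,200:440],None,fx=2.2,fy=2.2))
```

```text
(no output)
```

View pics/m2c.png

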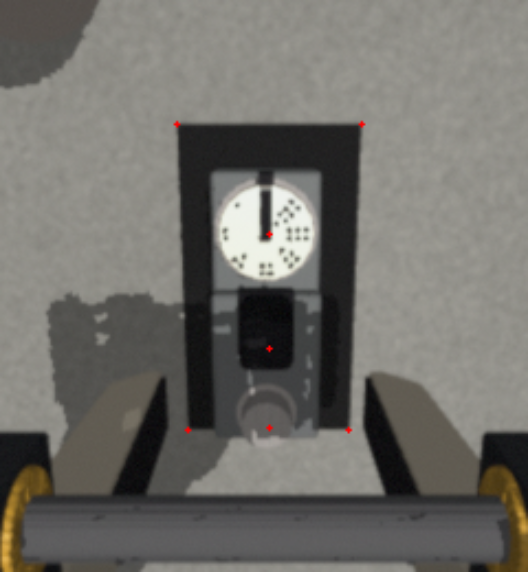

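The stamp stands centred on the mat, bar at the tab, and the fingers are clear of it.

```bash
python3 -c "
from station import *
print(close_job())"
```

```text
the job is handed in; nothing more can be done
None
```

I handed the job in at about 49 s of the 72 s: the stamp was stood up, stepped three presses to the bar, pressed on the label at about 16 N, and put back upright on the middle of its mat with the bar at the tab; the verdict was not shown to me.

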